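Put freshly lacquered pieces away to cure

TASK

Put the freshly lacquered pieces away to cure: with your fingertips, gently push the loaded tray all the way into the curing cabinet, then swing the cabinet door fully shut. Pick nothing up. The lacquer is wet, so the three pieces on the tray must not be touched, knocked together or tipped, and everything else on the bench stays where it is.

Things in the scene. Friction and masses are not known exactly. Their poses are not given: they have to be found in the camera images.
- cabinet: Curing cabinet of pale wood, fixed: 260 deep (x) x 270 wide (y) x 140 mm high, walls 12. Origin: centre of its underside, on the bench. x points from the open front to the back (the way the tray goes in), y to the left seen from in front, z up. Front face: plane x = -0.130. Flat roof at 140 mm; on its rear half a round gauge 10 mm high and a brush.
- tray (a joint): How far the tray is drawn out of the cabinet, in m: 0 = fully home (hard stop), 0.13 = farthest out. It slides along the cabinet's x axis; rubs with about 2 N plus 6 N per m/s and stays where it is left.
- tray_front (a point): Middle of the top edge of the tray's flat wooden front board, on its outer face, 100 mm above the bench; moves with the tray, axes as the cabinet's. Board: 240 wide, 72 high (28 to 100 mm above the bench), 10 thick, with a flat brass ring-pull. When home, its outer face lies 3 mm inside the cabinet's front face.
- tray_floor (a point): Middle of the tray's inner floor, upper surface, 36 mm above the bench; moves with the tray, axes parallel to the cabinet's. The inner floor measures about 222 (x) x 214 mm (y); side and back rims stand 24 mm above it, the front board 64 mm.
- door (a joint): Opening angle of the door, rad: 0 = shut against the front face (hard stop), 2.0 = widest. Vertical hinge at the cabinet's right-hand front edge (seen from in front); as it grows the free edge swings out from the front and round to the right. Hinge friction (about 0.08 N m) keeps the door where it is left.
- door_hinge (a point): Point on the door's hinge axis at its top edge, 140 mm above the bench, at (-0.130, -0.135) in the cabinet's frame. Axes turn with the door: y runs along the door from hinge to free edge, -x is the outward normal of its outer face (at angle 0 parallel to the cabinet's axes).
- door_edge (a point): Upper outer corner of the door's free edge, 269 mm from the hinge axis. Door: flat wooden panel 268 wide, 126 high (14 to 140 mm above the bench); its outer face lies 16 mm outside the hinge axis. A brass knob, diameter 22, stands 22 mm out of that face, 246 mm from the hinge axis, 77 mm above the bench.
- caddy: Wet black lacquered tea caddy standing on the tray, round, 54 mm in diameter, 62 high, 70 g. Origin: centre of its underside; z is its axis. Not to be touched.
- incense_box: Wet black lacquered low round box standing on the tray, 60 mm in diameter, 31 high, 60 g. Origin: centre of its underside; z is its axis. Not to be touched.
- cup: Wet black lacquered small open cup standing on the tray, 56 mm in diameter at the rim, 42 high, 50 g. Origin: centre of its underside; z is its axis. Not to be touched.
- bottle: Bystander: amber glass bottle with a black cap, 52 mm in diameter, 115 high, standing to the left of the cabinet. Origin: centre of its underside.
- stone: Bystander: grey rubbing stone 75 x 36 x 22 mm high, lying in front of the cabinet's left corner. Origin: centre of its underside.
- brush: Bystander: flat wooden brush 150 mm long lying across the rear half of the cabinet roof. Origin: underside, near its middle.
- black_tray: Bystander: shallow black open tray 130 x 180 x 28 mm high on the right of the bench. Origin: centre of its underside.
- scriber: Bystander: white pen-shaped scriber, 150 mm long, 11 mm thick, lying in the black tray. Origin: underside, at mid-length.
- black_case: Bystander: black lidded case 150 x 62 x 44 mm high on the left of the bench. Origin: centre of its underside.
- dish: Bystander: white porcelain dish 90 mm in diameter, 20 high, on the left of the bench. Origin: centre of its underside.
- stepped_block: Bystander: black stepped disc 116 mm in diameter, 34 high, on a grey stone slab (200 x 180 x 40 mm high) on the right of the bench. Origin: centre of its underside.

How it is judged (in metres and radians):
On the way, in this order (a step that is already met when the one before it is completed fails the run):
1. the tray is pushed fully home while the door still stands open (value of joint tray below 0.004 m and value of joint door above 0.8 rad), for 0.2 s.
2. the door is swung fully shut (value of joint door below 0.03 rad), for 0.2 s.
At the end, for the whole second after the job is handed in: The tray is home to within 5 mm, the door shut to within 0.03 rad (about 8 mm at its free edge), and all three pieces stand upright (within 0.1 rad) and at rest on the tray's floor (value of joint tray below 0.005 m and value of joint door below 0.03 rad and angle between each of caddy, incense_box, cup's own z axis and vertical below 0.1 rad and linear speed of each of caddy, incense_box, cup below 0.02 m/s and x of caddy in the frame of tray_floor between -0.11 and 0.11 m and y of caddy in the frame of tray_floor between -0.11 and 0.11 m and z of caddy in the frame of tray_floor between -0.004 and 0.008 m and x of incense_box in the frame of tray_floor between -0.11 and 0.11 m and y of incense_box in the frame of tray_floor between -0.11 and 0.11 m and z of incense_box in the frame of tray_floor between -0.004 and 0.008 m and x of cup in the frame of tray_floor between -0.11 and 0.11 m and y of cup in the frame of tray_floor between -0.11 and 0.11 m and z of cup in the frame of tray_floor between -0.004 and 0.008 m); the robot touches nothing.
It fails at once if a wet piece is touched by the robot (contact force between any of caddy, incense_box, cup and the fingers above 0.2 N or contact force between any of caddy, incense_box, cup and the arm above 0.2 N).
It fails at once if a piece is lifted off the tray floor or tipped (z of any of caddy, incense_box, cup in the frame of tray_floor above 0.015 m or angle between any of caddy, incense_box, cup's own z axis and vertical above 0.3 rad).
It fails at once if wet pieces knock together (contact force between caddy and cup above 0.15 N or contact force between any of caddy, cup and incense_box above 0.15 N).
It fails at once if the tray is shoved in roughly (faster than 0.4 m/s) (velocity of joint tray below -0.4 m/s).
It fails at once if a bystander is moved more than 20 mm (distance of any of bottle, stone, brush, black_tray, scriber, black_case, dish, stepped_block from where it was at the start of the episode above 0.02 m).
It also fails if it takes over 64 s, if anything falls off the work surface, if the arm or the gripper's body presses on something with over 40 N, if the wrist force passes 120 N, or if a joint passes its speed limit or range.

ROBOT

A 7-joint arm with a two-finger parallel gripper is mounted at the origin on the work surface. World frame = base frame: x ahead of the robot, y to its left, z up, the work surface at z = 0. Lengths are in m, angles in degrees, forces in N, time in s.
With the tool pointing down it reaches from about 0.425 to 0.875 m from the base axis. Payload 4.7 kg.
Tool frame: the origin (TCP) lies at the very end of the fingers, on their centre line; the grasp point (between the pads) lies 19 mm behind it (env.grasp_offset is the distance from the TCP to the grasp point, in m); z points along the fingers, y is the line along which they close (so a half turn about z gives the same grasp; the last joint's range is limited). The gripper opens to 87 mm and grips with 3 to 60 N. Pads are 19 mm wide; open, the fingers measure 117 mm over their backs; the gripper's body (75 mm by 190 mm) begins 51 mm behind the grasp point.
Start: joints at [-63.306, 18.392, -4.016, 83.108, 1.295, 78.541, -3.26], TCP at [0.284, 0.585, 0.223] pointing down, gripper open.
Joint ranges: [-163.93, 163.93], [-17.29, 119.83], [-79.2, 71.16], [3.27, 140.29], [-89.18, 269.18], [5.43, 117.66], [-154.24, 154.24]. Speed limits (degrees/s): [147.25, 147.25, 180, 180, 180, 180, 180].

INTERFACE

Orientations are given as [roll, pitch, yaw] about the fixed x, y, z axes, in that order (R = Rz(yaw) Ry(pitch) Rx(roll)).
In Python, from cell import env gives the robot as it stands. The module is installed in compiled form; this text tells all that it offers.
- The arm moves only by the tool drive_tool, never from a script. Its argument "moves" is one flat list of numbers, 5 for each row, row after row: the shift along the tool's x, y, z in units of 40 mm (1.0 is 40 mm), then the turn about the tool's z in units of 10 degrees (1.0 is 10 degrees), then the finger opening in mm, from 0 to 87. A call has 1 to 5 rows; each row is the pose to reach, as a shift and turn from the pose commanded when the call began, along the tool's axes at that moment; what a row does not reach only later rows make up. A row lasts 1/8 s, in which the tool goes at most 62.5 mm and 10.7 degrees, less where a joint would pass 70% of its speed; a pose out of reach is approached as far as the arm can. A call with a gripper value outside its range is refused whole. The fingers move at their own pace and stop on an object; "squeeze" is the grip in N (left out, the last holds). Time passes only in rows, so rows that repeat a pose let the fingers close. It gives the time, the measured TCP pose, the force, the opening and the grip force at its end, in the units of the state.
- env.get_obs(): the state, without advancing time (a new reading comes with each control period).
- env.read_camera(name): name is "scene" or "side" or "wrist"; returns (picture, depth): 480x640x3 uint8, red, green, blue; 480x640 float32, m along the optical axis (not along the pixel's ray), 0 where there is no reading.
- env.camera_model(name): a dict with "K" (3x3 intrinsics, pixels), "rvec" (rotation vector, rad) and "tvec" (3), from world to camera coordinates, as OpenCV has them; the wrist camera has in their place "tool_from_camera" (4x4, takes a point from camera to tool coordinates, whose origin is the TCP and whose axes are the flange's). Camera axes: x right, y down, z forward; pixel columns grow to the right and rows downward; lengths in m; the calibration is good to about 2 mm. A picture is of the moment at which its call begins: read the wrist's pose just before it. camera_model takes no time and is no camera call.
- env.sign_off(): hands the job in; it is judged then, once.
The state is a dict: "time_s": time; "qpos": joint angles; "joint_velocities": joint speeds; "effort": joint torques, N m; "tool_pos": TCP position; "tool_rot": TCP orientation; "force": force on the tool from outside, world axes, zero at the start; "wrist_torque": the same for the moment, N m; "grip_width": finger opening in m; "grasp_force": force on a finger pad.
Only numpy, scipy, OpenCV 4.12 (cv2) and the standard library are available. Lean on these libraries where they do the work, as an engineer would, in place of code of your own. Each camera call takes 0.05 s, during which the arm holds its last target. There are 200 camera calls.

## Working session

There is one attempt and no reset: what is moved stays moved. The work goes in short steps, Python scripts to look and compute and a tool call to move; the robot and the scene stay as the last step left them, time stands still between calls to the robot, and variables do not carry over. Pictures are saved under pics/ and viewed, at most 10 in all, crops included, and the job is handed in when it is done.

Besides the shell and the picture viewer there is one more tool, called as name(argument=value, ...), one argument or row to a line, values as JSON. drive_tool: Moves the arm, as the interface text tells. Its arguments: {"type":"object","properties":{"moves":{"type":"array","items":{"type":"number"}},"squeeze":{"type":"number"}},"required":["moves"]}

```bash
mkdir -p pics
cat > h.py <<'E'
import numpy as np,cv2
from cell import env
def cam(n):
    m=env.camera_model(n);R=cv2.Rodrigues(np.array(m["rvec"],float))[0];return np.array(m["K"]),R,np.array(m["tvec"],float).ravel()
def pts(n,d):
    K,R,t=cam(n);v,u=np.mgrid[:480,:640]
    c=np.stack([(u-K[0,2])/K[0,0]*d,(v-K[1,2])/K[1,1]*d,d],-1)
    return (c-t)@R
E
python3 - <<'E'
from h import *
o=env.get_obs();print(o)
for n in("scene","side"):
    p,d=env.read_camera(n);cv2.imwrite(f"pics/{n}0.png",p[:,:,::-1]);np.savez(f"{n}0.npz",p=p,d=d)
    K,R,t=cam(n);print(n,-R.T@t,(d>0).mean())
E
```

```text
{'time_s': 0.0, 'qpos': array([-63.30722123,  18.439771  ,  -4.01616259,  83.17406413,
         1.29702845,  78.54070593,  -3.25898232]), 'joint_velocities': array([ 0.02463455, -0.03174005,  0.00047223,  0.03917496, -0.01129212,
       -0.08755388, -0.02599201]), 'effort': array([-9.25181621e-05, -4.91290355e+01, -4.03938163e-01, -3.12535357e+01,
       -6.38991455e-02,  4.35043126e-02,  1.61485837e-04]), 'tool_pos': array([0.28357946, 0.58427043, 0.22146089]), 'tool_rot': array([-1.79890817e+02,  7.48725385e-03,  1.54118981e+02]), 'force': array([-0.03156447,  0.27618857,  0.10766449]), 'wrist_torque': array([ 0.00393417, -0.01114131, -0.02175148]), 'grasp_force': 0.0, 'grip_width': 0.08740685222839145}
scene [1.00813206 0.45679873 0.86449146] 0.9960970052083333
side [ 0.47611798 -0.84010995  0.84871748] 0.9960872395833333
```

View pics/scene0.png

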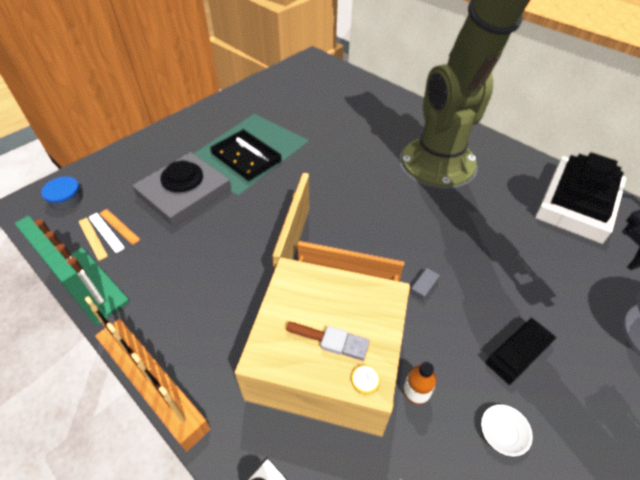

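View pics/side0.png

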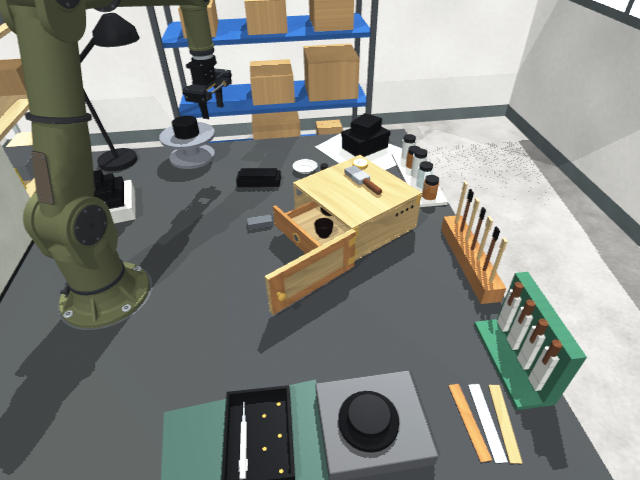

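```bash
cat > m.py <<'E'
from h import *
import sys
def meas(tag):
    f=np.load(f"scene{tag}.npz");P=pts("scene",f["d"]);hsv=cv2.cvtColor(f["p"],cv2.COLOR_RGB2HSV)
    w=(hsv[...,1]>70)&(hsv[...,0]<32)&(hsv[...,2]>90)
    return P,w,hsv
if __name__=="__main__":
    P,w,hsv=meas(sys.argv[1])
    roi=np.zeros_like(w);roi[165:435,240:420]=1
    z=P[...,2]
    m=(w&roi&(abs(z-.14)<.006)).astype(np.uint8)
    n,l,s,c=cv2.connectedComponentsWithStats(m)
    for i in range(1,n):
        if s[i,4]>60:
            r=cv2.minAreaRect(P[l==i][:,:2].astype(np.float32)*1000)
            print(s[i],"z",P[l==i][:,2].mean(),r,cv2.boxPoints(r).round().tolist())
    m=w&roi&(abs(z-.10)<.005);
    m[:235]=0;m[285:]=0
    r=cv2.minAreaRect(P[m][:,:2].astype(np.float32)*1000);print("board",m.sum(),r,cv2.boxPoints(r).round().tolist())
    for v,u in((262,290),(282,408),(250,350),(182,303),(260,280)): print((u,v),P[v,u].round(3))
E
python3 m.py 0
```

```text
[  240   174   169   240 17021] z 0.13908588244146805 ((588.34765625, 118.73361206054688), (538.7347412109375, 287.40802001953125), 31.63384437561035) [[284.0, 100.0], [434.0, -145.0], [893.0, 138.0], [742.0, 382.0]]
board 510 ((531.2039184570312, 65.62967681884766), (89.90553283691406, 282.197509765625), 45.336029052734375) [[399.0, 133.0], [600.0, -66.0], [663.0, -2.0], [462.0, 197.0]]
(290, 262) [0.648 0.036 0.14 ]
(408, 282) [ 0.422  0.199 -0.003]
(350, 250) [ 0.445  0.035 -0.002]
(303, 182) [ 0.455 -0.12   0.138]
(280, 260) [0.658 0.016 0.138]
```

```bash
cat > m2.py <<'E'
from m import *
P,w,hsv=meas(sys.argv[1]);z=P[...,2]
near=(P[...,0]>.3)&(P[...,0]<1)&(abs(P[...,1])<.4)
top=(w&near&(abs(z-.139)<.006)).astype(np.uint8)
roof=cv2.morphologyEx(top,cv2.MORPH_CLOSE,np.ones((5,5)));roof=cv2.morphologyEx(roof,cv2.MORPH_OPEN,cv2.getStructuringElement(2,(31,31)))
r=cv2.minAreaRect(P[(roof>0)&(abs(z-.139)<.008)][:,:2].astype(np.float32)*1000);B=cv2.boxPoints(r)/1000
print("roof",r,B.round(3).tolist())
# x axis: away from robot
e=[B[1]-B[0],B[2]-B[1]];c=B.mean(0)
e=[v/np.linalg.norm(v) for v in e];X=max([*e,*[-v for v in e]],key=lambda v:v@c/np.linalg.norm(c)+0)
cand=sorted([*e,*[-v for v in e]],key=lambda v:-(v@c));print("cands",cand[:2])
X=cand[0];Y=np.array([-X[1],X[0]])
L=lambda Q:np.stack([(Q[...,0]-c[0])*X[0]+(Q[...,1]-c[1])*X[1],(Q[...,0]-c[0])*Y[0]+(Q[...,1]-c[1])*Y[1]],-1)
q=L(P);print("yaw",np.degrees(np.arctan2(X[1],X[0])),"c",c)
d=(top>0)&(q[...,0]<-.15)&(z>.133)
D=q[d];h=np.array([-.13,-.135])
vx,vy,x0,y0=cv2.fitLine(D.astype(np.float32),2,0,.01,.01).ravel();far=D[np.argmax(np.hypot(*(D-h).T))]
a=far-h;print("door n",d.sum(),"dir",vx,vy,"far local",far,"line angle",np.degrees(np.arctan2(-vx,vy))%180, "far ang",np.degrees(np.arctan2(-a[0],a[1])),np.hypot(*a))
b=w&(abs(z-.099)<.004)&(q[...,0]<-.12)&(q[...,0]>-.3)&(abs(q[...,1])<.125)
if b.sum()>20:
    print("board",b.sum(),np.percentile(q[b][:,0],[2,10,50,90,98]).round(4),np.percentile(q[b][:,1],[2,98]).round(3))
T=np.array(env.get_obs()["tool_pos"]);print("tcp local",L(T[None]))
np.savez("fr.npz",c=c,X=X,Y=Y)
E
python3 m2.py 0
```

```text
roof ((700.2732543945312, 191.71780395507812), (263.6848449707031, 270.9254455566406), 29.576810836791992) [[0.5189999938011169, 0.24400000274181366], [0.6520000100135803, 0.008999999612569809], [0.8820000290870667, 0.13899999856948853], [0.7480000257492065, 0.375]]
cands [array([0.86969477, 0.49358994], dtype=float32), array([ 0.4935899 , -0.86969477], dtype=float32)]
yaw 29.57681 c [0.7002733 0.1917178]
door n 558 dir 0.9995392 0.030354459 far local [-0.39752103 -0.15816581] line angle 91.739456 far ang 94.94914497650463 0.268522167717628
board 473 [-0.214  -0.2125 -0.2074 -0.2037 -0.2025] [-0.113  0.116]
tcp local [[-0.16861071  0.54712261]]
```

drive_tool(
  moves=[-1,-0.9,0,-0.6,87,-2,-1.8,0,-1.2,87,-3,-2.75,0,-1.8,87,-4,-3.7,0,-2.4,87,-5,-4.6,0,-3,87],
)

```text
time_s: 0.72
tool_pos: [0.3838, 0.3299, 0.2223]
tool_rot: [-180.0, -0.0, -175.7]
force: [0.6, 0.5, 0.9]
grip_width: 0.0869
grasp_force: 0.0
```

```bash
cat > go.py <<'E'
# target in cabinet local x,y and z, yaw-> units in tool axes
from h import *
import sys
f=np.load("fr.npz");c,X,Y=f["c"],f["X"],f["Y"];lx,ly,z,yw=map(float,sys.argv[1:5])
o=env.get_obs();p=o["tool_pos"];r=np.radians(o["tool_rot"]);
from scipy.spatial.transform import Rotation as Ro
R=Ro.from_euler("xyz",r).as_matrix()
t=np.r_[c+lx*X+ly*Y,z];dl=R.T@(t-p)/.04
yaw0=np.degrees(np.arctan2(X[1],X[0]))
print("target",t,"units",dl.round(3),"turn",(-((yw+yaw0-o["tool_rot"][2]+180)%360-180)/10).round(3))
print("local",(p[:2]-c)@X,(p[:2]-c)@Y,p[2],"rot",o["tool_rot"].round(2),"F",o["force"].round(2),o["time_s"],o["qpos"].round(0))
E
python3 go.py -0.245 0.0 0.223 180
```

```text
target [0.48719805 0.07078826 0.223     ] units [-2.093 -6.652 -0.017] turn -2.528
local -0.20708740345940885 0.27636799534323214 0.22227838621825394 rot [-1.7999e+02 -1.0000e-02 -1.7570e+02] F [0.63 0.52 0.94] 0.725 [-46.   1.   2. 103.  -0.  76.  51.]
```

drive_tool(
  moves=[-0.45,-1.3,0,-0.5,87,-0.85,-2.65,0,-1,87,-1.25,-4,0,-1.5,87,-1.7,-5.3,0,-2,87,-2.1,-6.65,0,-2.55,87],
)

```text
time_s: 1.35
tool_pos: [0.4865, 0.071, 0.2224]
tool_rot: [180.0, 0.0, -150.2]
force: [0.8, -0.4, 0.4]
grip_width: 0.0869
grasp_force: 0.0
```

```bash
python3 go.py -0.245 0.0 0.087 180
python3 -c "
from h import *
p,d=env.read_camera('side');cv2.imwrite('pics/side1.png',cv2.resize(p[120:340,180:460,::-1],None,fx=2.5,fy=2.5))"
```

```text
target [0.48719805 0.07078826 0.087     ] units [-0.011 -0.014  3.385] turn 0.024
local -0.2454830047637643 0.0005460062809266586 0.22238813330895724 rot [ 1.7999e+02  1.0000e-02 -1.5019e+02] F [ 0.76 -0.37  0.44] 1.35 [-31.  -2.  19. 106.   0.  76. 108.]
```

View pics/side1.png

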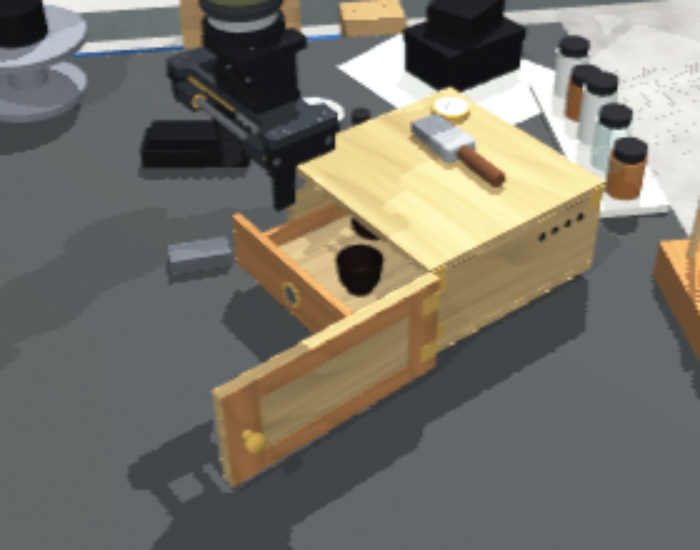

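The view shows the open gripper hovering in front of the tray board (ring-pull at 290,293), and the door standing open with its knob at (253,440). The cup is near (358,270), behind the board. I'll descend in front of the board.

drive_tool(
  moves=[0.15,0,1.2,0,87,0.15,0,2.4,0,87,0.15,0,3.1,0,87,0.15,0,3.4,0,87,0.15,0,3.4,0,87],
)

```text
time_s: 2.02
tool_pos: [0.4808, 0.0697, 0.0863]
tool_rot: [180.0, -0.1, -150.4]
force: [0.1, -0.1, -0.1]
grip_width: 0.0872
grasp_force: 0.0
```

```bash
python3 go.py -0.225 0.0 0.087 180
python3 -c "
from h import *
p,d=env.read_camera('side');cv2.imwrite('pics/side2.png',cv2.resize(p[120:340,180:460,::-1],None,fx=2.5,fy=2.5))"
```

```text
target [0.50459194 0.08066007 0.087     ] units [-0.652 -0.057 -0.018] turn 0.004
local -0.25108428323204185 0.002245021349411902 0.08631999790839759 rot [ 1.7999e+02 -6.0000e-02 -1.5039e+02] F [ 0.06 -0.1  -0.07] 2.025 [-30.   5.  19. 116.  -2.  60. 110.]
```

View pics/side2.png

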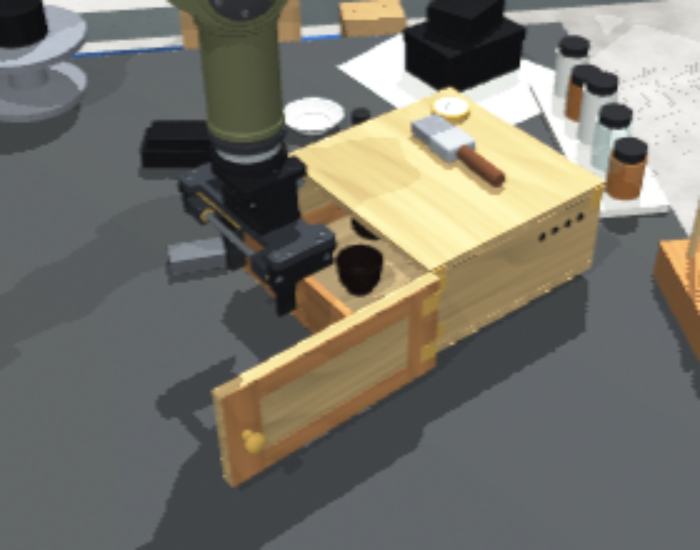

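The fingertips (about 285,300) are in front of the board with nothing else touching. I'll approach it gently now.

drive_tool(
  moves=[-0.2,0,0,0,87,-0.4,0,0,0,87,-0.55,0,0,0,87,-0.7,0,0,0,87,-0.85,0,0,0,87],
)

```text
time_s: 2.7
tool_pos: [0.5104, 0.0863, 0.0864]
tool_rot: [180.0, -0.1, -150.4]
force: [-3.2, -1.3, 0.8]
grip_width: 0.0869
grasp_force: 1.2
```

drive_tool(
  moves=[-0.15,0,0,0,87,-0.35,0,0,0,87,-0.55,0,0,0,87,-0.75,0,0,0,87,-0.95,0,0,0,87],
)

```text
time_s: 3.32
tool_pos: [0.5441, 0.1054, 0.0864]
tool_rot: [-180.0, -0.0, -150.4]
force: [-1.4, -0.9, -0.2]
grip_width: 0.0869
grasp_force: 1.2
```

```bash
python3 go.py -0.137 0.0 0.087 180
```

```text
target [0.5811251  0.12409598 0.087     ] units [-1.036 -0.051 -0.015] turn 0.003
local -0.17845178502256476 0.002020317098298821 0.08641497337768998 rot [-1.8000e+02 -1.0000e-02 -1.5039e+02] F [-1.38 -0.88 -0.24] 3.325 [-30.  13.  19. 107.  -5.  61. 110.]
```

drive_tool(
  moves=[-0.15,0,0,0,87,-0.35,0,0,0,87,-0.55,0,0,0,87,-0.7,0,0,0,87,-0.8,0,0,0,87],
)

```text
time_s: 3.95
tool_pos: [0.5719, 0.1213, 0.0865]
tool_rot: [-180.0, 0.0, -150.4]
force: [-0.7, -2.3, -0.5]
grip_width: 0.0866
grasp_force: 1.1
```

drive_tool(
  moves=[-0.05,0,0,0,87,-0.1,0,0,0,87,-0.15,0,0,0,87,-0.18,0,0,0,87],
)

```text
time_s: 4.45
tool_pos: [0.577, 0.1243, 0.0866]
tool_rot: [180.0, -0.1, -150.4]
force: [-6.7, -3.2, 2.6]
grip_width: 0.0872
grasp_force: 3.6
```

```bash
python3 go.py -0.137 0.0 0.087 180
```

```text
target [0.5811251  0.12409598 0.087     ] units [-0.088 -0.055 -0.011] turn 0.0
local -0.14052907171477189 0.002192122182253786 0.08658216925515774 rot [ 1.7997e+02 -1.1000e-01 -1.5042e+02] F [-6.69 -3.16  2.61] 4.45 [-30.  17.  18. 102.  -6.  62. 110.]
```

Force is rising near the expected stop, so I'll press in small steps to confirm it's the hard stop.

drive_tool(
  moves=[-0.05,0,0,0,87,-0.08,0,0,0,87,-0.08,0,0,0,87],
)

```text
time_s: 4.82
tool_pos: [0.5767, 0.1242, 0.0866]
tool_rot: [179.9, -0.5, -150.4]
force: [-14.9, -5.6, 8.6]
grip_width: 0.087
grasp_force: 7.7
```

drive_tool(
  moves=[-0.05,0,0,0,87,-0.08,0,0,0,87,-0.08,0,0,0,87],
)

```text
time_s: 5.2
tool_pos: [0.5764, 0.1241, 0.0865]
tool_rot: [179.8, -0.9, -150.5]
force: [-23.2, -8.6, 16.2]
grip_width: 0.087
grasp_force: 12.8
```

```bash
python3 go.py -0.25 0.0 0.223 180
```

```text
target [0.4828496  0.06832032 0.223     ] units [ 2.777 -0.048 -3.369] turn -0.003
local -0.1410785227681935 0.0023130508707751574 0.08651724520547324 rot [ 179.8    -0.9  -150.46] F [-23.2   -8.61  16.16] 5.2 [-30.  18.  18. 101.  -6.  63. 110.]
```

Solid stop: 25 N with no movement. I'll back off, rise and verify the tray.

drive_tool(
  moves=[0.3,0,0,0,87,1,0,0,0,87,2,0,0,0,87,2.9,0,-0.5,0,87,2.9,0,-1.7,0,87],
)

```text
time_s: 5.82
tool_pos: [0.4789, 0.0694, 0.1531]
tool_rot: [179.9, -0.2, -150.4]
force: [2.2, 0.0, 0.3]
grip_width: 0.0872
grasp_force: 0.0
```

drive_tool(
  moves=[0,0,-1,0,40,0,0,-1.7,0,10,0,0,-1.7,0,0,0,0,-1.7,0,0],
)

```text
time_s: 6.32
tool_pos: [0.4824, 0.0709, 0.222]
tool_rot: [180.0, 0.0, -150.4]
force: [0.5, 0.4, 0.0]
grip_width: 0.0549
grasp_force: 0.0
```

```bash
python3 - <<'E'
from h import *
for n in("scene","side"):
    p,d=env.read_camera(n);np.savez(f"{n}1.npz",p=p,d=d)
    if n=="side":cv2.imwrite('pics/side3.png',cv2.resize(p[120:340,180:460,::-1],None,fx=2.5,fy=2.5))
    else: cv2.imwrite('pics/scene1.png',cv2.resize(p[150:370,230:450,::-1],None,fx=2.5,fy=2.5))
E
cp fr.npz fr0.npz; python3 m2.py 1; cp fr0.npz fr.npz
python3 go.py -0.25 -.2 0.2 180
```

```text
roof ((700.84228515625, 192.4396514892578), (261.8323669433594, 270.20904541015625), 29.277503967285156) [[0.5210000276565552, 0.2460000067949295], [0.652999997138977, 0.010999999940395355], [0.8809999823570251, 0.13899999856948853], [0.7490000128746033, 0.37400001287460327]]
cands [array([0.87226135, 0.4890401 ], dtype=float32), array([ 0.48904014, -0.8722612 ], dtype=float32)]
yaw 29.277508 c [0.70084226 0.19243966]
door n 559 dir 0.99934196 0.03627189 far local [-0.39815336 -0.15298329] line angle 92.07869 far ang 93.83670697319425 0.2687556912217815
tcp local [[-0.25062073  0.0007885 ]]
target [ 0.5815676  -0.10561864  0.2       ] units [ 0.01  -5.061  0.53 ] turn 0.006
local -0.24976204272451788 0.0024446300909373997 0.22127722072965952 rot [ 1.7997e+02 -9.0000e-02 -1.5037e+02] F [0.67 0.35 0.4 ] 6.425 [-31.  -2.  19. 106.   1.  76. 108.]
```

View pics/side3.png

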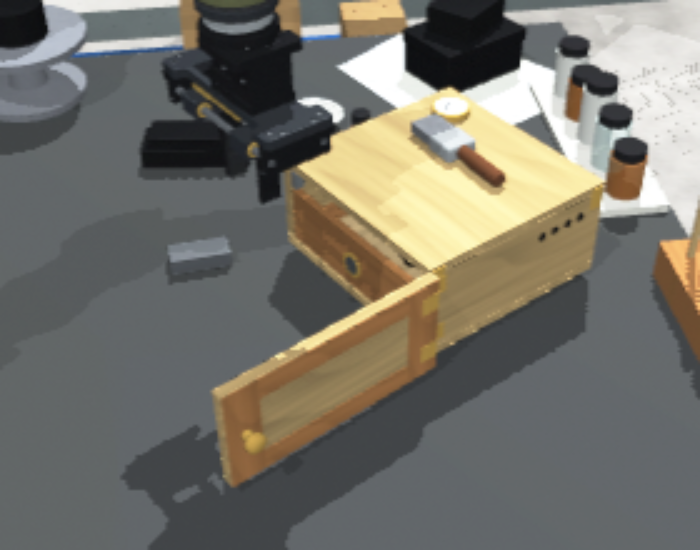

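View pics/scene1.png

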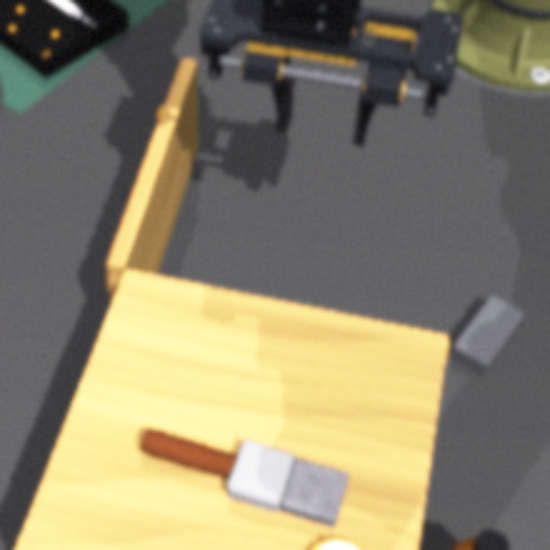

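The tray board now sits flush inside the front (ring-pull at 350,263 in the side view), and the door is still at about 92°. Next I'll cross over to the outside of the door with the fingers closed.

drive_tool(
  moves=[0.4,-1.2,0,0,0,0.8,-2.4,0,0,0,1.2,-3.6,0,0,0,1.5,-4.7,0,0,0,1.75,-5.4,0,0,0],
)

```text
time_s: 7.05
tool_pos: [0.5279, -0.1544, 0.2213]
tool_rot: [180.0, -0.1, -150.5]
force: [-0.9, 0.0, -0.1]
grip_width: 0.0018
grasp_force: 0.0
```

```bash
python3 - <<'E'
from h import *
f=np.load("fr.npz");c,X,Y=f["c"],f["X"],f["Y"]
p,d=env.read_camera("side");P=pts("side",d);q=P[...,:2]-c
for v,u in((212,308),(216,312),(222,325),(226,330)): print((u,v),(q[v,u]@X).round(4),(q[v,u]@Y).round(3),P[v,u,2].round(3))
E
python3 go.py -0.32 -.215 0.087 180
python3 - <<'E'
import numpy as np
for t in range(90,-1,-10):
    a=np.radians(t);u=np.array([-np.sin(a),np.cos(a)]);n=np.array([-np.cos(a),-np.sin(a)])
    print(t,(np.array([-.13,-.135])+.19*u+(.016+.010*np.cos(a)+.015*np.sin(a))*n).round(3))
E
```

```text
(308, 212) -0.3426 -0.256 0.36
(312, 216) -0.3416 -0.267 0.357
(325, 222) -0.3148 -0.271 0.332
(330, 226) -0.3151 -0.287 0.333
target [ 0.5280928  -0.15321535  0.087     ] units [-0.083  0.124  3.361] turn -0.033
local -0.3229624580981098 -0.2195568645533723 0.2214559397882866 rot [-1.7983e+02 -1.6000e-01 -1.5075e+02] F [ 0.12 -3.36  0.59] 7.1 [-17.   7.  33.  99.  -3.  76. 136.]
90 [-0.32  -0.166]
80 [-0.323 -0.134]
70 [-0.32  -0.102]
60 [-0.312 -0.069]
50 [-0.297 -0.039]
40 [-0.278 -0.011]
30 [-0.253  0.013]
20 [-0.224  0.033]
10 [-0.191  0.047]
0 [-0.156  0.055]
```

drive_tool(
  moves=[0,0,1.2,0,0,0,0,2.4,0,0,0,0,3.2,0,0,0,0,3.36,0,0,0,0,3.36,0,0],
)

```text
time_s: 7.72
tool_pos: [0.5284, -0.1519, 0.0882]
tool_rot: [-180.0, -0.0, -150.4]
force: [0.7, -0.4, 1.0]
grip_width: 0.0003
grasp_force: 0.0
```

```bash
python3 - <<'E'
from h import *
f=np.load("fr.npz");c,X,Y=f["c"],f["X"],f["Y"]
P=pts("side",np.load("side1.npz")["d"]);q=P[...,:2]-c
for v,u in((212,308),(216,312),(222,325),(226,330)): print((u,v),(q[v,u]@X).round(4),(q[v,u]@Y).round(3),P[v,u,2].round(3))
E
python3 go.py -0.32 -.166 0.087 180
```

```text
(308, 212) -0.1304 0.056 0.073
(312, 216) -0.1288 0.039 0.068
(325, 222) -0.129 -0.025 0.086
(330, 226) -0.1287 -0.047 0.086
target [ 0.5039069  -0.11060029  0.087     ] units [0.022 1.201 0.03 ] turn 0.004
local -0.31906808213955085 -0.21404886411858068 0.08822193318370579 rot [-1.8000e+02 -2.0000e-02 -1.5038e+02] F [ 0.73 -0.38  0.96] 7.725 [-16.  14.  33. 108.  -8.  61. 140.]
```

drive_tool(
  moves=[0,0.5,0,0,0,0,0.9,0,0,0,0.05,1.3,0,0,0,0.1,1.7,0,0,0,0.1,2.1,0,0,0],
)

```text
time_s: 8.35
tool_pos: [0.4829, -0.0801, 0.0886]
tool_rot: [-180.0, 0.0, -150.4]
force: [1.0, -0.8, 0.1]
grip_width: 0.0007
grasp_force: 0.3
```

drive_tool(
  moves=[-0.03,0.4,0,0,0,-0.08,0.8,0,0,0,-0.18,1.2,0,0,0,-0.3,1.6,0,0,0,-0.5,2,0,0,0],
)

```text
time_s: 8.98
tool_pos: [0.4606, -0.0008, 0.0884]
tool_rot: [-180.0, 0.0, -150.4]
force: [-0.4, -0.2, 0.5]
grip_width: 0.0007
grasp_force: 0.3
```

```bash
python3 go.py -0.278 -.011 0.088 180
```

```text
target [0.4639276  0.04493316 0.088     ] units [-0.637  0.954  0.01 ] turn 0.003
local -0.30344425675266795 -0.04916384296356083 0.08840256492557899 rot [-1.7999e+02  2.0000e-02 -1.5039e+02] F [-0.36 -0.2   0.47] 8.975 [-28.   1.  25. 119.  -1.  60. 117.]
```

drive_tool(
  moves=[-0.2,0.35,0,0,0,-0.42,0.65,0,0,0,-0.64,0.95,0,0,0,-0.95,1.25,0,0,0,-1.26,1.55,0,0,0],
)

```text
time_s: 9.6
tool_pos: [0.4748, 0.0785, 0.0881]
tool_rot: [-180.0, 0.0, -150.4]
force: [0.3, -0.2, 0.8]
grip_width: 0.0005
grasp_force: 0.3
```

drive_tool(
  moves=[-0.35,0.25,0,0,0,-0.7,0.5,0,0,0,-1.05,0.65,0,0,0,-1.3,0.75,0,0,0,-1.5,0.85,0,0,0],
)

```text
time_s: 10.22
tool_pos: [0.5102, 0.1368, 0.0881]
tool_rot: [-180.0, -0.0, -150.4]
force: [-1.3, 0.2, 0.3]
grip_width: 0.0004
grasp_force: 0.2
```

```bash
python3 go.py -0.156 .05 0.088 180
```

```text
target [0.5399214  0.15820251 0.088     ] units [-0.91   0.099  0.001] turn 0.002
local -0.1923928058799429 0.04603356396643384 0.0880665564915966 rot [-1.7999e+02 -1.0000e-02 -1.5041e+02] F [-1.31  0.19  0.29] 10.225 [-35.  10.  19. 110.  -4.  60. 105.]
```

drive_tool(
  moves=[-0.2,0.05,0,0,0,-0.4,0.1,0,0,0,-0.55,0.1,0,0,0,-0.7,0.1,0,0,0,-0.8,0.1,0,0,0],
)

```text
time_s: 10.85
tool_pos: [0.5359, 0.156, 0.0882]
tool_rot: [180.0, 0.0, -150.4]
force: [0.2, -0.6, -0.6]
grip_width: 0.0002
grasp_force: 0.2
```

drive_tool(
  moves=[-0.06,0,0,0,0,-0.12,0,0,0,0,-0.16,0,0,0,0,-0.2,0,0,0,0],
)

```text
time_s: 11.35
tool_pos: [0.5393, 0.158, 0.0879]
tool_rot: [179.9, -0.5, -150.4]
force: [-12.0, -4.9, 8.7]
grip_width: 0.0002
grasp_force: 7.0
```

```bash
python3 go.py -0.156 .05 0.088 180
```

```text
target [0.5399214  0.15820251 0.088     ] units [-0.017 -0.003 -0.003] turn -0.0
local -0.1566889281508037 0.05010652026345226 0.08788665916871193 rot [ 179.92   -0.46 -150.43] F [-12.03  -4.9    8.68] 11.35 [-36.  14.  19. 105.  -5.  62. 105.]
```

The door has hit its hard stop at the predicted place. I'll hold briefly, back off and check.

drive_tool(
  moves=[-0.05,0,0,0,0,-0.05,0,0,0,0],
)

```text
time_s: 11.6
tool_pos: [0.5391, 0.1579, 0.0877]
tool_rot: [179.9, -0.7, -150.4]
force: [-16.5, -7.0, 13.1]
grip_width: 0.0008
grasp_force: 8.7
```

drive_tool(
  moves=[0.3,0,0,0,0,1,0,0,0,0,1.8,0,-0.3,0,0,2.2,0,-1.5,0,0,2.2,0,-3,0,0],
)

```text
time_s: 12.22
tool_pos: [0.4662, 0.1164, 0.2086]
tool_rot: [180.0, -0.1, -150.4]
force: [1.2, 0.5, 0.8]
grip_width: 0.0009
grasp_force: 0.0
```

drive_tool(
  moves=[0,1.2,-0.5,0,0,0,2.4,-0.5,0,0,0,3.6,-0.5,0,0,0,4,-0.5,0,0,0,4,-0.5,0,0],
)

```text
time_s: 12.85
tool_pos: [0.3886, 0.2569, 0.2282]
tool_rot: [-180.0, 0.0, -150.3]
force: [0.4, -1.0, 0.2]
grip_width: 0.0006
grasp_force: 0.0
```

```bash
python3 - <<'E'
from h import *
f=np.load("fr.npz");c,X,Y=f["c"],f["X"],f["Y"]
p,d=env.read_camera("side");cv2.imwrite('pics/side4.png',cv2.resize(p[120:340,180:460,::-1],None,fx=2.5,fy=2.5))
P=pts("side",d);q=P[...,:2]-c;lx=q@X;ly=q@Y;z=P[...,2]
m=(z>.03)&(z<.13)&(lx<-.135)&(lx>-.165)&(abs(ly)<.13)
k=np.polyfit(ly[m],lx[m],1);print(m.sum(),"door slope deg",np.degrees(np.arctan(-k[0])),"x at hinge side/free",np.polyval(k,[-.13,.13]))
E
python3 go.py -0.25 .2 0.223 180
```

```text
1467 door slope deg 0.21481870791075924 x at hinge side/free [-0.14578141 -0.14675623]
target [0.3841316  0.24225928 0.223     ] units [ 0.279 -0.226  0.13 ] turn 0.001
local -0.2388382033582425 0.20903419559517583 0.22818513809857213 rot [-1.7996e+02  3.0000e-02 -1.5041e+02] F [0.98 0.21 0.03] 12.9 [-46.  -5.   9. 108.   1.  77.  82.]
```

View pics/side4.png

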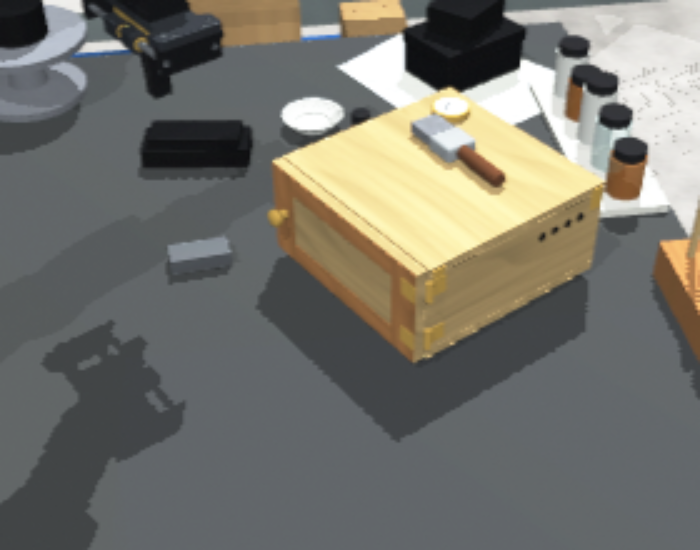

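The door is flush with the front (knob at 278,217), about 0.2° off by depth, and the arm is clear of everything.

```bash
python3 -c "
from cell import env
print(env.sign_off())"
```

```text
the job is handed in; nothing more can be done
None
```

The tray is pushed in to its hard stop and the door is shut (about 0.2° by depth). I handed the job in with the arm clear of everything, but no verdict came back, and the pieces were out of view once the door closed.

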